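# Balance a card box on the half-round display stand

### The arm

A 6-joint arm with a two-finger parallel gripper is mounted at the origin on a cart in front of the work surface, level with it; the furniture and walls round the work are solid. World frame = base frame: x ahead of the robot, y to its left, z up, the work surface at z = 0. Lengths are in mm, angles in rad, forces in N, time in s.
With the tool pointing down it reaches from about 350 to 975 mm from the base axis. Payload 7.1 kg.
Tool frame: the origin (TCP) lies midway between the tips of the shut fingers; the grasp point (between the pads) lies pinch_z behind it (pinch_z is the distance from the TCP to the grasp point, in mm); z points along the fingers, y is the line along which they close (so a half turn about z gives the same grasp; the last joint's range is limited). The gripper opens to 88 mm and grips with 3 to 60 N. Pads are 20 mm wide; open, the fingers measure 115 mm over their backs; the gripper's body (75 mm by 178 mm) begins 61 mm behind the grasp point.
Start: joints at [-1.356, 0.423, 1.63, -0, 1.089, -0.019], TCP at [144.817, -607.974, 222.675] pointing down, gripper open.
Joint ranges: [-3, 3], [-0.9, 2.11], [0.09, 2.58], [-1.31, 4.45], [0.11, 2.69], [-2.54, 2.54]. Speed limits (rad/s): [2.39, 2.39, 3.01, 3.14, 3.14, 3.14].

### API

Orientations are given as a rotation vector (axis times angle).
In Python, from workcell import get_obs, get_image, close_job, pinch_z gives the robot as it stands.
- The arm moves only by the tool jog_arm, never from a script. Its argument "commands" is a list of rows, each a list of 3 entries, a list of its own where there are three numbers: the gripper command: -1 is shut, 1 is fully open, values between are in proportion, then the shift along the tool's x, y, z as a fraction of full scale, then the turn, a rotation vector about the tool's x, y, z as a fraction of full scale. In form: [[gripper, [tx, ty, tz], [rx, ry, rz]], ...]. A call has 1 to 10 rows; each row shifts and turns the commanded pose from where the row before left it, along the tool's axes as they then stand; what a row does not reach is not made up. Full scale, the value 1, is 0.1 m for a shift and 45 degrees for a turn. A row lasts 1/10 s, in which the tool goes at most 50 mm and 8.59 degrees, less where a joint would pass 70% of its speed; a pose out of reach is approached as far as the arm can. A call with a number of a shift or a turn outside -1 to 1 is refused whole. A call with a gripper value outside its range is refused whole. The fingers move at their own pace and stop on an object; the grip force is fixed at half the most. Time passes only in rows, so rows that do not move let the fingers close. It gives the time, the measured TCP pose, the force, the opening and the grip force at its end, in the units of the state.
- get_obs(): the state, without advancing time (a new reading comes with each control period).
- get_image(name): name is "scene" or "top" or "wrist"; returns a dict with "image" (480x640x3 uint8, blue, green, red), "z_map" (480x640 float32, mm along the optical axis (not along the pixel's ray), 0 where there is no reading), "intrinsics" (3x3 intrinsics, pixels), "k1" (the pictures are not rectified: a ray, as slopes to the right and down, at radius r is drawn at 1 + k1 r^2 times it, then the intrinsics apply), "eye" and "orientation" of the camera in the world; the wrist camera has in their place "mount" (4x4, takes a point from camera to tool coordinates, whose origin is the TCP and whose axes are the flange's). Camera axes: x right, y down, z forward; pixel columns grow to the right and rows downward; lengths in mm; the calibration is good to about 2 mm. A picture is of the moment at which its call begins: read the wrist's pose just before it.
- close_job(): hands the job in; it is judged then, once.
The state is a dict: "t": time; "qpos": joint angles; "qvel": joint speeds; "joint_torque": joint torques, N m; "ee_pos": TCP position; "orientation": TCP orientation; "ft_force": force on the tool from outside, world axes, zero at the start; "moment": the same for the moment, N m; "width": finger opening in mm; "grasp_force": force on a finger pad.
Only numpy, scipy, OpenCV 4.12 (cv2) and the standard library are available. Lean on these libraries where they do the work, as an engineer would, in place of code of your own. Each camera call takes 0.05 s, during which the arm holds its last target. There are 200 camera calls.

### The job

Take the card box that stands on edge out of the slotted block and lay it flat on the table, bead side up, letting go of it. Then take it again by its two long edges and balance it level on the crown of the half-round wooden display stand, still bead side up: its length runs along the log, it is centred across the crown, and one short end is flush against the stand's upright back board. Leave the other things on the table where they are.

Things in the scene. Friction and masses are not known exactly. Their poses are not given: they have to be found in the camera images.
- card_box: white boxed bracelet card with a row of beads on its bead side, plain on the back: rigid flat box 56 x 80 x 9 mm, 40 to 70 g. Origin at the centre of its back face (underside when face up); x along the 56 mm width, y along the 80 mm length, z out of the bead side (beads stand 2 mm proud). Starts on a long edge in the slot, x down, beads roughly to the robot, top edge 68 mm up. Stands free on that edge until pushed over
- slot_block: slotted wooden block fixed to the table, 46 (x) x 110 (y) x 32 mm high, with a slot 13 mm wide along y, open above and at both ends, slot floor 12 mm up, so the walls hide 20 mm of the card box's height. The table within 150 mm on its -y side is clear. Origin at the centre of its underside, z up
- display_stand: wooden stand fixed to the table: plinth 126 (x) x 92 (y) x 50 mm high; on it a half-round log, radius 40 mm, along x from -55 to +55 mm, its crown a level line 90 mm above the table; at its far (+x) end an upright back board 8 mm thick, 92 wide, 122 high, with its face at x = +55 mm. Origin at the centre of the underside, z up, +x roughly away from the robot
- crown (a point): point on the stand's crown line, 90 mm above the table, halfway along the log (55 mm from the board's face); axes as the stand's
- board_face (a point): point on the face of the stand's back board at the end of the crown line, 90 mm above the table; the board rises 32 mm higher; axes as the stand's
- spare_card: another flat boxed card, 58 x 81 x 9 mm, lying on the table; leave it. Origin at the centre of its underside
- gift_box: square lidded gift box, 70 x 70 x 36 mm; leave it. Origin at the centre of its underside
- tape: roll of packing tape lying flat, 104 mm across, 25 mm high; leave it. Origin at the centre of its underside
- opener: bottle opener with a wooden handle, 140 mm long, lying flat; leave it. Origin at its middle
- scissors: shop scissors, 199 mm long, lying flat; leave them. Origin near the middle of their length
- cups: tied bag of nested cups standing upright, about 106 mm across, 358 mm high; leave it. Origin at the centre of its underside

How it is judged:
By the outcome, as a careful person would: the job done as asked, in the order asked, and still so for the second after the job is handed in, with the robot touching nothing.
It also fails if it takes over 72 s, if anything falls off the work surface, if the arm or the gripper's body presses on something with over 40 N, if the wrist force passes 120 N, or if a joint passes its speed limit or range.

## Working session

There is one attempt and no reset: what is moved stays moved. The work goes in short steps, Python scripts to look and compute and a tool call to move; the robot and the scene stay as the last step left them, time stands still between calls to the robot, and variables do not carry over. Pictures are saved under pics/ and viewed, at most 10 in all, crops included, and the job is handed in when it is done.

Besides the shell and the picture viewer there is one more tool, called after "Emit:" as a command line: name --argument value ..., lists and objects as JSON in quotes. jog_arm: Moves the arm, as the interface text tells. Its arguments: {"type":"object","properties":{"commands":{"type":"array","items":{"type":"array"}}},"required":["commands"]}

```bash
mkdir -p pics; ls; cat > h.py <<'E'
import numpy as np, cv2
from scipy.spatial.transform import Rotation as R
from workcell import get_obs, get_image, close_job, pinch_z
def campose(c,o=None):
    if 'mount' in c:
        M=np.array(c['mount']);T=np.eye(4);T[:3,:3]=R.from_rotvec(o['orientation']).as_matrix();T[:3,3]=o['ee_pos']
        T=T@M; return T[:3,:3],T[:3,3]
    q=np.array(c['orientation'],float)
    return (q if q.shape==(3,3) else R.from_rotvec(q).as_matrix()),np.array(c['eye'],float)
def slopes(c,px):
    K=np.array(c['intrinsics']);k=c['k1'];px=np.atleast_2d(np.asarray(px,float))
    d=np.c_[(px[:,0]-K[0,2])/K[0,0],(px[:,1]-K[1,2])/K[1,1]];u=d.copy()
    for _ in range(20): u=d/(1+k*(u**2).sum(1,keepdims=True))
    return u
def plane(c,px,z,o=None):
    Rm,e=campose(c,o);u=slopes(c,px);r=np.c_[u,np.ones(len(u))]@Rm.T
    return e+r*((z-e[2])/r[:,2])[:,None]
def cloud(c,o=None):
    Rm,e=campose(c,o);v,u=np.mgrid[0:480,0:640]
    s=slopes(c,np.c_[u.ravel(),v.ravel()]);z=c['z_map'].ravel()
    P=(np.c_[s,np.ones(len(s))]*z[:,None])@Rm.T+e;P[z==0]=np.nan
    return P.reshape(480,640,3)
E
python3 - <<'E'
from h import *
print(pinch_z, get_obs())
for n in ['scene','top']:
    c=get_image(n);cv2.imwrite(f'pics/{n}.png',c['image']);print(n,c['intrinsics'],c['k1'],c['eye'],c['orientation'],(c['z_map']>0).mean())
    np.savez(n,**c)
E
```

```text
pics
18.700000000000003 {'t': 0.0, 'qpos': array([-1.35602212e+00,  4.23824080e-01,  1.63070632e+00,  3.40352385e-05,
        1.08861828e+00, -1.90007577e-02]), 'qvel': array([ 0.00034595, -0.00172189, -0.00143123,  0.0009914 , -0.00012769,
       -0.00086657]), 'joint_torque': array([ 2.57027328e-03, -5.44615102e+01, -2.73670989e+01,  6.44765398e-02,
        2.27420102e-02, -1.38289015e-04]), 'ee_pos': array([ 144.69356412, -607.43092688,  221.90576571]), 'orientation': array([-3.11861774e+00, -3.66171652e-01,  1.91656147e-04]), 'ft_force': array([ 0.40144822, -1.08821807,  0.3415182 ]), 'moment': array([0.06867046, 0.02811509, 0.06420561]), 'grasp_force': 0.0, 'width': 87.68492702883601}
scene [[434.5903318    0.         311.62550374]
 [  0.         434.5903318  234.68404557]
 [  0.           0.           1.        ]] 0.012281402423922833 [-73.0569594  825.24899713 590.11211097] [-0.73729979  2.2988302  -1.4090124 ] 0.9428873697916667
top [[594.20395023   0.         319.45472765]
 [  0.         594.20395023 237.11188592]
 [  0.           0.           1.        ]] -0.02824320797127657 [4.22473149e+02 1.01508979e+00 1.78924279e+03] [-2.20405371  2.17988302 -0.07141168] 0.995869140625
```

View pics/scene.png

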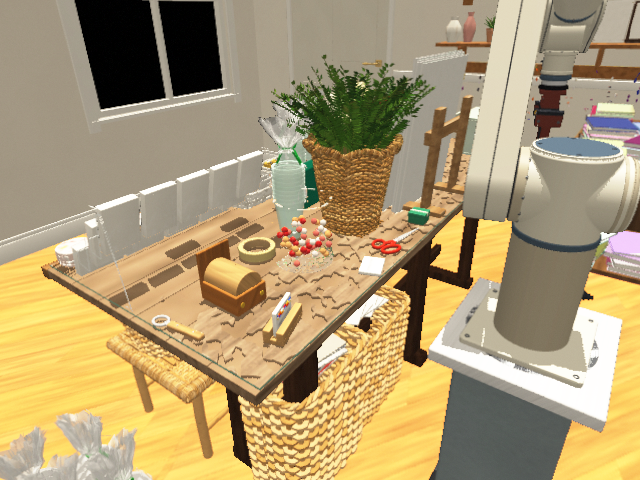

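View pics/top.png

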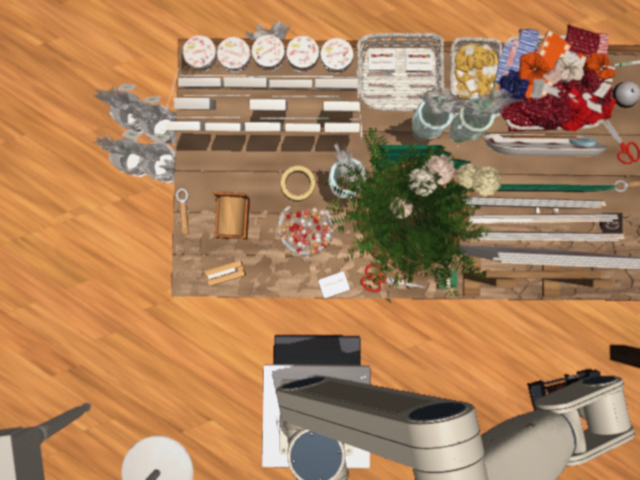

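Scene: the slotted block with the card is at scene (283,320) / top (225,272), and the stand is at scene (232,280) / top (232,216) with its board away from the robot. The tall plant at top (415,215) lies between the start and the work.

```bash
python3 - <<'E'
from h import *
def ld(n): return {k:v for k,v in np.load(n+'.npz',allow_pickle=True).items()}
for n in ['scene','top']:
    c=ld(n);P=cloud(c);g=cv2.cvtColor(c['image'],cv2.COLOR_BGR2GRAY)
    X,Y,Z=P[...,0],P[...,1],P[...,2]
    for nm,(x0,x1,y0,y1) in dict(block=(240,400,220,400),stand=(400,600,170,380)).items():
        m=(X>x0)&(X<x1)&(Y>y0)&(Y<y1)
        for lo,hi in [(-10,10),(22,40),(40,56),(56,75),(80,95),(100,130)]:
            q=P[m&(Z>lo)&(Z<hi)]
            if len(q)>8:
                r=cv2.minAreaRect(q[:,:2].astype(np.float32));print(n,nm,lo,hi,len(q),np.round(r[0]),np.round(r[1]),round(r[2],1),np.round(np.median(q[:,2]),1))
c=ld('top');P=cloud(c);Z=P[...,2]
m=(P[...,0]>200)&(P[...,0]<800)
for y in range(-800,500,100):
    q=P[m&(P[...,1]>y)&(P[...,1]<y+100)&(Z>120)]
    if len(q)>3: print('y',y,'zmax',np.nanmax(q[:,2]),'xmin for z>120',np.nanmin(q[:,0]))
E
```

```text
scene block -10 10 1706 [374. 310.] [180.  51.] 90.0 0.5
scene block 22 40 139 [399. 298.] [16. 53.] 18.6 31.1
scene stand -10 10 3440 [500. 275.] [210. 200.] 90.0 0.2
scene stand 22 40 787 [491. 262.] [116. 200.] 79.1 32.4
scene stand 40 56 520 [498. 262.] [ 95. 197.] 85.3 49.2
scene stand 56 75 587 [498. 265.] [ 83. 196.] 83.0 66.3
scene stand 80 95 424 [566. 257.] [56. 70.] 86.7 87.6
top block -10 10 863 [374. 310.] [180.  50.] 89.0 -2.3
top block 22 40 51 [392. 299.] [12. 48.] 1.2 30.2
top stand -10 10 2765 [500. 275.] [199. 210.] 0.0 -3.1
top stand 22 40 393 [496. 271.] [116. 197.] 87.2 30.9
top stand 40 56 193 [502. 256.] [191.  95.] 0.5 48.7
top stand 56 75 269 [503. 261.] [ 88. 203.] 83.4 67.3
top stand 80 95 365 [566. 258.] [58. 69.] 87.3 86.0
y -800 zmax 479.84174041124857 xmin for z>120 396.77564844809604
y -700 zmax 582.2518476728753 xmin for z>120 200.0246680766764
y -600 zmax 590.2625081861738 xmin for z>120 200.0358922580416
y -500 zmax 483.02165251815336 xmin for z>120 397.0694861371808
y -400 zmax 481.81820736974805 xmin for z>120 374.19852870972863
y -300 zmax 887.6627391325003 xmin for z>120 200.0029133257871
y -200 zmax 887.925840388839 xmin for z>120 200.00713041618326
y -100 zmax 450.78085531743113 xmin for z>120 451.562581812558
y 0 zmax 235.92338181541663 xmin for z>120 474.9108809074595
y 100 zmax 190.05407104878532 xmin for z>120 530.8130177173739
y 200 zmax 237.00579788526352 xmin for z>120 640.9531652202332
y 400 zmax 249.22889548845296 xmin for z>120 764.1288389261452
```

```bash
python3 - <<'E'
from h import *
def ld(n): return {k:v for k,v in np.load(n+'.npz',allow_pickle=True).items()}
for n in ['scene','top']:
    c=ld(n);P=cloud(c)
    X,Y,Z=P[...,0],P[...,1],P[...,2]; r=np.hypot(X,Y); az=np.degrees(np.arctan2(Y,X))
    reg=(X>200)&(Z>40)&(Z<650)&(X<900)
    for a in range(-90,50,10):
        for lo,hi in [(40,200),(200,650)]:
            q=r[reg&(az>a)&(az<a+10)&(Z>lo)&(Z<hi)]
            if len(q)>5: print(n,a,lo,'rmin',np.round(np.percentile(q,1)),len(q),end='; ')
    print()
    for nm,(x0,x1,y0,y1) in dict(block=(340,460,215,370),stand=(440,680,180,340)).items():
        m=(X>x0)&(X<x1)&(Y>y0)&(Y<y1)
        for lo,hi in [(15,26),(26,40),(42,56),(56,75),(84,95),(108,130)]:
            q=P[m&(Z>lo)&(Z<hi)]
            if len(q)>8:
                b=cv2.minAreaRect(q[:,:2].astype(np.float32));print(n,nm,lo,hi,len(q),np.round(b[0]),np.round(b[1]),round(b[2],1),np.round(np.median(q[:,2]),1))
    hsv=cv2.cvtColor(c['image'],cv2.COLOR_BGR2HSV)
    if n=='top': cv2.imwrite('pics/topc.png',cv2.resize(c['image'][180:300,170:310],None,fx=5,fy=5,interpolation=cv2.INTER_CUBIC)[:600,:700])
E
```

```text
scene -90 40 rmin 2371.0 733; scene -90 200 rmin 2233.0 1181; scene -80 40 rmin 2407.0 322; scene -80 200 rmin 2371.0 554; scene -70 40 rmin 816.0 510; scene -70 200 rmin 794.0 507; scene -60 40 rmin 739.0 705; scene -60 200 rmin 626.0 2103; scene -50 40 rmin 597.0 1544; scene -50 200 rmin 575.0 2568; scene -40 40 rmin 548.0 551; scene -40 200 rmin 488.0 1242; scene -30 40 rmin 502.0 1098; scene -30 200 rmin 414.0 2895; scene -20 40 rmin 510.0 2700; scene -20 200 rmin 441.0 5208; scene -10 40 rmin 516.0 2262; scene -10 200 rmin 503.0 3220; scene 0 40 rmin 482.0 2059; scene 0 200 rmin 801.0 590; scene 10 40 rmin 533.0 1851; scene 10 200 rmin 816.0 821; scene 20 40 rmin 571.0 4220; scene 20 200 rmin 855.0 923; scene 30 40 rmin 492.0 306; 
scene block 15 26 178 [401. 277.] [114.  43.] 84.3 20.6
scene block 26 40 518 [422. 275.] [ 47. 111.] 17.7 32.7
scene block 42 56 102 [418. 276.] [10. 83.] 13.1 48.4
scene block 56 75 219 [420. 277.] [12. 83.] 17.2 67.3
scene stand 15 26 248 [571. 285.] [153.  74.] 32.6 20.6
scene stand 26 40 339 [553. 262.] [208.  90.] 10.1 33.1
scene stand 42 56 475
[... 615 characters left out ...]
.0 1107; top 0 200 rmin 801.0 405; top 10 40 rmin 518.0 523; top 10 200 rmin 816.0 455; top 20 40 rmin 567.0 1652; top 20 200 rmin 855.0 364; top 30 40 rmin 492.0 102; 
top block 15 26 81 [421. 275.] [ 46. 110.] 17.5 23.9
top block 26 40 347 [422. 275.] [ 46. 110.] 17.8 31.4
top block 42 56 12 [422. 269.] [13. 71.] 15.0 53.5
top block 56 75 104 [419. 278.] [12. 79.] 17.3 66.2
top stand 15 26 46 [546. 250.] [ 79. 208.] 80.0 22.6
top stand 26 40 96 [542. 256.] [ 89. 202.] 87.9 32.9
top stand 42 56 227 [586. 256.] [ 94. 122.] 87.7 48.8
top stand 56 75 269 [588. 254.] [ 90. 122.] 87.9 68.5
top stand 84 95 423 [587. 246.] [114.  81.] 2.7 87.8
top stand 108 130 109 [645. 254.] [91.  9.] 87.7 119.0
```

View pics/topc.png

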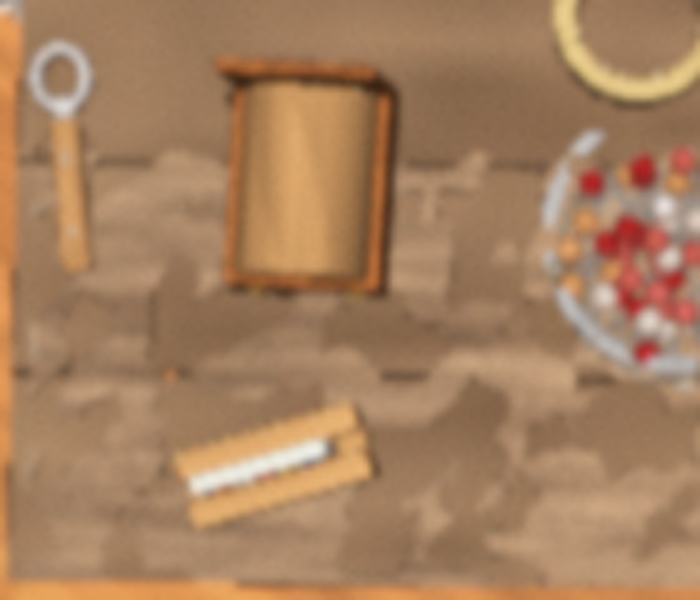

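Top crop: block centre is at about (273,465) with the card towards its left end. The stand is at (308,180), and the bead bowl at (640,260) leaves the -y side clear. I'll raise and retract before swinging past the plant.

Emit:
jog_arm --commands '[[1,[0,0,-0.5],[0,0,0]],[1,[0,-0.25,-0.4],[0,0,0]],[1,[0,-0.25,-0.4],[0,0,0]],[1,[0,-0.25,-0.4],[0,0,0]],[1,[0,-0.25,-0.4],[0,0,0]],[1,[0,-0.25,-0.4],[0,0,0]],[1,[0,-0.25,-0.4],[0,0,0]],[1,[0,-0.25,-0.4],[0,0,0]],[1,[0,-0.25,0],[0,0,0]],[1,[0,0,0],[0,0,0]]]'

```text
t: 1.1
ee_pos: [98.1, -411.7, 554.5]
orientation: [3.117, 0.366, 0.0]
ft_force: [-0.5, -0.2, 0.1]
width: 88.3
grasp_force: 0.0
```

```bash
python3 - <<'E'
from h import *
o=get_obs();print(o['ee_pos'],o['orientation'],o['qpos'])
for n in ['scene','top']:
    c=dict(np.load(n+'.npz'));P=cloud(c);hsv=cv2.cvtColor(c['image'],cv2.COLOR_BGR2HSV)
    m=cv2.inRange(hsv,(35,60,20),(85,255,200))>0
    q=P[m&(P[...,0]>250)&(P[...,0]<750)&(P[...,1]>-550)&(P[...,1]<50)];print(n,np.nanpercentile(q[:,2],[50,90,99.5]))
E
```

```text
[  98.09259084 -411.67407253  554.4834579 ] [3.11661139e+00 3.65964383e-01 4.63833583e-04] [-1.36498728e+00 -1.22986151e-01  1.54979866e+00 -2.26483587e-05
  1.71119967e+00 -2.79712334e-02]
scene [364.44527863 428.22466688 476.35148512]
top [360.39765515 418.31588179 472.19932945]
```

Emit:
jog_arm --commands '[[1,[0.478,-0.027,0],[0,0,-0.1444]],[1,[0.478,-0.027,0],[0,0,-0.1444]],[1,[0.478,-0.027,0],[0,0,-0.1444]],[1,[0.478,-0.027,0],[0,0,-0.1444]],[1,[0.478,-0.027,0],[0,0,-0.1444]],[1,[0.478,-0.027,0],[0,0,-0.1444]],[1,[0.478,-0.027,0],[0,0,-0.1444]],[1,[0.478,-0.027,0],[0,0,-0.1444]],[1,[0.478,-0.027,0],[0,0,-0.1444]],[1,[0.478,-0.027,0],[0,0,-0.1444]]]'

```text
t: 2.1
ee_pos: [415.7, -86.0, 551.0]
orientation: [-2.429, -1.989, 0.002]
ft_force: [0.6, -0.6, 0.3]
width: 87.8
grasp_force: 0.0
```

Emit:
jog_arm --commands '[[1,[0.478,-0.027,0],[0,0,-0.1444]],[1,[0.478,-0.027,0],[0,0,-0.1444]],[1,[0.478,-0.027,0],[0,0,-0.1444]],[1,[0.478,-0.027,0],[0,0,-0.1444]],[1,[0.478,-0.027,0],[0,0,-0.1444]],[1,[0.478,-0.027,0],[0,0,-0.1444]],[1,[0.478,-0.027,0],[0,0,-0.1444]],[1,[0,0,0],[0,0,0]],[1,[0,0,0],[0,0,0]]]'

```text
t: 3.0
ee_pos: [351.4, 233.7, 551.5]
orientation: [-1.475, -2.773, 0.003]
ft_force: [0.0, -0.2, 0.2]
width: 87.5
grasp_force: 0.0
```

```bash
cat >> h.py <<'E'
def to(x,y,z,yaw,rpt=True):
    """tool-frame shift (units 0.1 m) and turn (units 45 deg) to TCP x,y,z, pointing down, tool y at yaw deg (mod 180)"""
    o=get_obs();M=R.from_rotvec(o['orientation']).as_matrix()
    s=M.T@(np.array([x,y,z])-o['ee_pos'])/100
    cur=np.degrees(np.arctan2(M[1,1],M[0,1]));best=None
    for k in range(-2,3):
        d=yaw+180*k-cur
        q6=o['qpos'][5]
        if best is None or abs(d)<abs(best): best=d
    a=np.radians(yaw+180*round((cur+best-yaw)/180))
    yv=np.array([np.cos(a),np.sin(a),0]);zv=np.array([0,0,-1.]);T=np.c_[np.cross(yv,zv),yv,zv]
    rv=np.degrees(R.from_matrix(M.T@T).as_rotvec())/45
    print('shift',np.round(s,3),'turn',np.round(rv,4),'dyaw',round(best,1),'cur',round(cur,1),'q6',round(o['qpos'][5],2),'pos',np.round(o['ee_pos'],1))
E
python3 - <<'E'
from h import *
to(422,275,330,17.5)
E
```

```text
shift [-0.052  0.82   2.213] turn [-0.0026  0.0008  0.3666] dyaw -16.5 cur 34.0 q6 -0.03 pos [351.4 233.7 551.5]
```

Emit:
jog_arm --commands '[[1,[-0.01,0.16,0.44],[0,0,0]],[1,[-0.01,0.16,0.44],[0,0,0]],[1,[-0.01,0.16,0.44],[0,0,0]],[1,[-0.01,0.16,0.44],[0,0,0]],[1,[-0.01,0.16,0.44],[0,0,0]],[1,[0,0,0],[0,0,0.18]],[1,[0,0,0],[0,0,0.18]],[1,[0,0,0],[0,0,0]],[1,[0,0,0],[0,0,0]]]'

```text
t: 3.9
ee_pos: [421.6, 272.0, 332.3]
orientation: [1.853, 2.537, -0.001]
ft_force: [-0.3, -0.0, 0.1]
width: 88.0
grasp_force: 0.0
```

```bash
python3 - <<'E'
from h import *
o=get_obs();c=get_image('wrist');cv2.imwrite('pics/w1.png',c['image'])
np.savez('w1',**c,pos=o['ee_pos'],ori=o['orientation'])
print(o['ee_pos'],c['mount'],c['intrinsics'])
P=cloud(c,o);X,Y,Z=P[...,0],P[...,1],P[...,2]
for nm,(x0,x1,y0,y1) in dict(block=(340,500,190,370),stand=(500,680,180,340)).items():
    m=(X>x0)&(X<x1)&(Y>y0)&(Y<y1)
    for lo,hi in [(25,40),(45,56),(60,75),(84,95),(112,130)]:
        q=P[m&(Z>lo)&(Z<hi)]
        if len(q)>8:
            b=cv2.minAreaRect(q[:,:2].astype(np.float32));print(nm,lo,hi,len(q),np.round(b[0],1),np.round(b[1],1),round(b[2],1),np.round(np.median(q[:,2]),1))
E
```

```text
[421.61734405 271.99948898 332.34956808] [[ 2.40688951e-04 -9.52130168e-01 -3.05692795e-01  8.44225376e+01]
 [ 9.99999881e-01  9.92956415e-05  4.78083058e-04  9.70929273e-01]
 [-4.24843341e-04 -3.05692873e-01  9.52130079e-01 -1.62037239e+02]
 [ 0.00000000e+00  0.00000000e+00  0.00000000e+00  1.00000000e+00]] [[417.27433527   0.         324.12874953]
 [  0.         417.27433527 233.30587855]
 [  0.           0.           1.        ]]
block 25 40 2877 [425.1 276.7] [ 45.9 109.3] 17.4 31.9
block 45 56 12 [410.9 316.1] [11.5  4.1] 45.6 55.0
block 60 75 763 [423.5 279.4] [10.4 79.9] 17.7 68.0
stand 25 40 446 [570.5 287.6] [151.3  72.1] 34.3 32.1
stand 45 56 1663 [590.  257.2] [ 92.1 122.8] 87.6 49.8
stand 60 75 1662 [591.  260.8] [ 91.5 115.6] 84.6 69.5
stand 84 95 4459 [591.2 260.3] [ 91.5 114. ] 84.9 88.4
stand 112 130 1228 [648.2 255.3] [91.2 10. ] 87.1 120.9
```

View pics/w1.png

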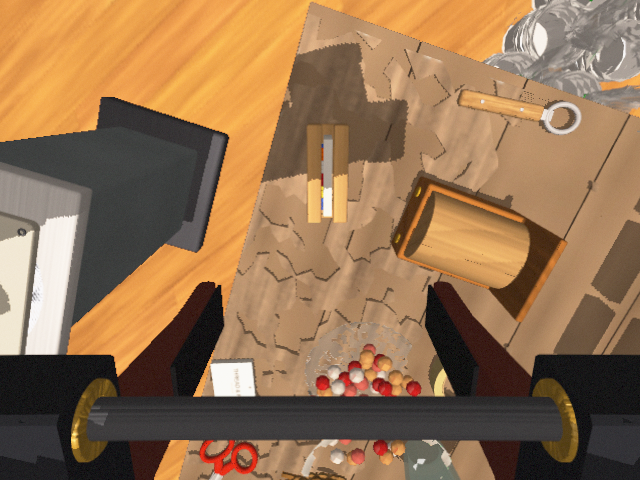

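Wrist view: the block is centred near (327,175) with the card's bright top edge inside it. The beads show on its left (robot) side, and the stand is at (480,245) with its board on the far side. Measured card top centre is (423.5, 279.4), yaw 17.6°.

```bash
python3 - <<'E'
from h import *
to(423.5,279.4,38,17.6)
E
```

```text
shift [0.062 0.042 2.946] turn [-0.      0.0002  0.003 ] dyaw -0.1 cur 17.7 q6 0.24 pos [421.4 272.2 332.6]
```

Emit:
jog_arm --commands '[[1,[0.062,0.042,0.4],[0,0,0]],[1,[0,0,0.45],[0,0,0]],[1,[0,0,0.45],[0,0,0]],[0,[0,0,0.45],[0,0,0]],[0,[0,0,0.45],[0,0,0]],[0,[0,0,0.3],[0,0,0]],[0,[0,0,0.2],[0,0,0]],[0,[0,0,0.15],[0,0,0]],[0,[0,0,0.096],[0,0,0]],[0,[0,0,0],[0,0,0]]]'

```text
t: 4.95
ee_pos: [422.7, 279.9, 37.3]
orientation: [-1.853, -2.537, 0.002]
ft_force: [-0.3, -0.1, 0.1]
width: 43.8
grasp_force: 0.0
```

```bash
python3 - <<'E'
from h import *
to(423.5,279.4,38,17.6)
o=get_obs();c=get_image('wrist');P=cloud(c,o);q=P[(P[...,2]>60)&(P[...,2]<75)&(abs(P[...,0]-423)<50)&(abs(P[...,1]-279)<60)]
w=c['image'];hsv=cv2.cvtColor(w,cv2.COLOR_BGR2HSV)
q=P[(P[...,2]>60)&(P[...,2]<75)&(hsv[...,1]<50)&(hsv[...,2]>140)]
M=R.from_rotvec(o['orientation']).as_matrix();T=(q-o['ee_pos'])@M
print(len(q),np.nanpercentile(T,[1,50,99],axis=0), o['width'])
E
```

```text
shift [-0.007  0.007 -0.007] turn [-0.0018  0.0005  0.0025] dyaw -0.1 cur 17.7 q6 0.25 pos [422.7 279.9  37.3]
4060 [[-21.34478038  -4.89035925 -32.07064576]
 [ 12.70520727   0.65121823 -30.70464531]
 [ 39.26063397   5.13284731 -23.05295764]] 43.78956068764369
```

Emit:
jog_arm --commands '[[-1,[0,0,0],[0,0,0]],[-1,[0,0,0],[0,0,0]],[-1,[0,0,0],[0,0,0]],[-1,[0,0,0],[0,0,0]],[-1,[0,0,0],[0,0,0]],[-1,[0,0,0],[0,0,0]]]'

```text
t: 5.6
ee_pos: [423.0, 280.5, 38.4]
orientation: [1.854, 2.536, 0.001]
ft_force: [-0.8, -0.0, 4.5]
width: 8.9
grasp_force: 30.0
```

Emit:
jog_arm --commands '[[-1,[0,0,-0.1],[0,0,0]],[-1,[0,0,-0.15],[0,0,0]],[-1,[0,0,-0.2],[0,0,0]],[-1,[0,0,-0.15],[0,0,0]],[-1,[0,0,0],[0,0,0]],[-1,[0,0,0],[0,0,0]]]'

```text
t: 6.2
ee_pos: [422.9, 280.4, 98.3]
orientation: [1.854, 2.536, 0.001]
ft_force: [0.4, -0.7, 0.1]
width: 8.9
grasp_force: 30.0
```

```bash
python3 - <<'E'
from h import *
o=get_obs();print(o['width'],o['grasp_force'],o['ft_force'])
c=get_image('wrist');cv2.imwrite('pics/w2.png',c['image'])
# place: card centre at block centre + 112 mm along -y(block)
a=np.radians(17.5);p=np.array([425,276.7])+112*np.array([np.sin(a),-np.cos(a)]);print(p)
to(p[0],p[1],97,17.6)
E
```

```text
8.948855492996062 29.99990165233612 [ 0.38452233 -0.68392668  0.10067204]
[458.67904954 169.88370152]
shift [-1.16   0.01   0.008] turn [-0.0006  0.0001  0.0014] dyaw -0.1 cur 17.7 q6 0.25 pos [422.6 280.1  97.8]
```

View pics/w2.png

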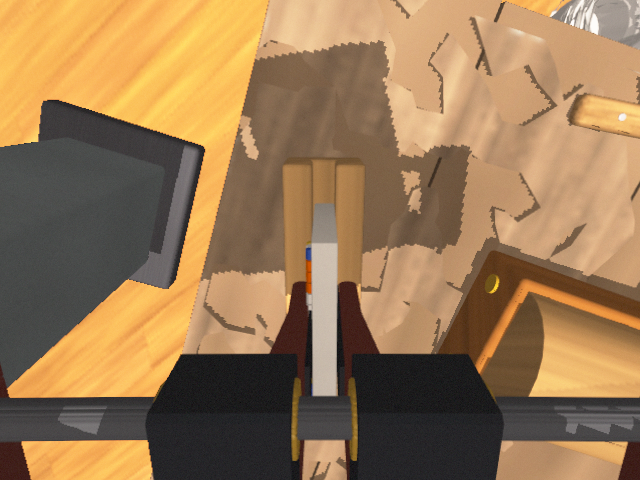

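Wrist view: the card is held upright in the fingers (around (325,290)), beads on the left (robot) side, well clear of the block at (323,220). Moving it to the clear -y side.

Emit:
jog_arm --commands '[[-1,[-0.3,0,0],[0,0,0]],[-1,[-0.4,0,0],[0,0,0]],[-1,[-0.3,0,0],[0,0,0]],[-1,[-0.16,0.01,0.1],[0,0,0]],[-1,[0,0,0.25],[0,0,0]],[-1,[0,0,0.2],[0,0,0]],[-1,[0,0,0.1],[0,0,0]],[-1,[0,0,0.04],[0,0,0]],[-1,[0,0,0],[0,0,0]],[-1,[0,0,0],[0,0,0]]]'

```text
t: 7.25
ee_pos: [459.4, 170.4, 29.5]
orientation: [1.853, 2.536, 0.001]
ft_force: [0.1, 0.0, -0.8]
width: 8.9
grasp_force: 30.0
```

Emit:
jog_arm --commands '[[-1,[0,0,0.015],[0,0,0]],[-1,[0,0,0.01],[0,0,0]],[-1,[0,0,0],[0,0,0]]]'

```text
t: 7.55
ee_pos: [459.2, 170.2, 26.9]
orientation: [1.854, 2.536, 0.001]
ft_force: [-0.0, 0.1, -0.0]
width: 8.9
grasp_force: 30.0
```

Emit:
jog_arm --commands '[[-1,[0,0,0.01],[0,0,0]],[-1,[0,0,0],[0,0,0]]]'

```text
t: 7.75
ee_pos: [459.3, 170.2, 26.4]
orientation: [1.854, 2.536, 0.001]
ft_force: [-1.9, -0.4, 9.5]
width: 8.9
grasp_force: 30.0
```

Contact. Open, raise to z≈46, keep the card between the open fingers.

Emit:
jog_arm --commands '[[-0.6,[0,0,-0.005],[0,0,0]],[-0.3,[0,0,0],[0,0,0]],[0.2,[0,0,0],[0,0,0]],[1,[0,0,0],[0,0,0]],[1,[0,0,0],[0,0,0]],[1,[0,0,-0.1],[0,0,0]],[1,[0,0,-0.1],[0,0,0]],[1,[0,0,0],[0,0,0]]]'

```text
t: 8.55
ee_pos: [460.1, 170.5, 47.7]
orientation: [1.853, 2.535, 0.004]
ft_force: [0.1, 0.3, -0.4]
width: 69.3
grasp_force: 0.0
```

```bash
python3 - <<'E'
from h import *
o=get_obs();c=get_image('wrist');cv2.imwrite('pics/w3.png',c['image']);P=cloud(c,o)
M=R.from_rotvec(o['orientation']).as_matrix();T=(P-o['ee_pos'])@M
m=(P[...,2]>40)&(P[...,2]<70)&(abs(T[...,0])<50)&(abs(T[...,1])<25)
print(o['ee_pos'],o['width'],m.sum(),np.nanpercentile(T[m],[1,50,99],axis=0) if m.sum() else '')
E
```

```text
[460.09397645 170.47965728  47.68615938] 69.30211923864204 4649 [[-39.04443388  -6.37528022  -9.69242437]
 [  5.52083951  -0.57049365  -8.146868  ]
 [ 38.83641539   4.6395335    5.04768263]]
```

View pics/w3.png

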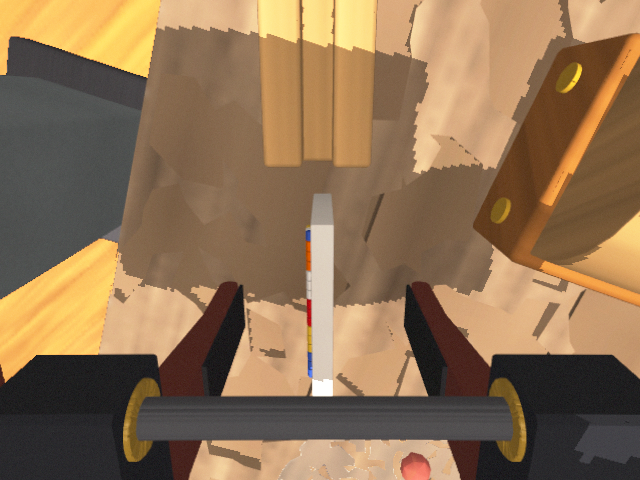

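Wrist view: the card stands free at (320,290) between the open fingers, beads on the left. Pushing right (+tool y) with the left finger tips it beads-up.

Emit:
jog_arm --commands '[[1,[0,0.2,0],[0,0,0]],[1,[0,0.12,0],[0,0,0]],[1,[0,0.05,0],[0,0,0]],[1,[0,0.04,0],[0,0,0]],[1,[0,0.04,0],[0,0,0]],[1,[0,0.04,0],[0,0,0]],[1,[0,0.04,0],[0,0,0]],[1,[0,0.04,0],[0,0,0]],[1,[0,0,0],[0,0,0]],[1,[0,0,0],[0,0,0]]]'

```text
t: 9.6
ee_pos: [512.2, 186.3, 45.6]
orientation: [-1.854, -2.535, 0.005]
ft_force: [-2.1, -6.4, 0.7]
width: 87.7
grasp_force: 2.8
```

```bash
cat > card.py <<'E'
from h import *
def card(zlo,zhi,name=None,r=75,flt=(0,0)):
    o=get_obs();c=get_image('wrist');P=cloud(c,o)
    if name: cv2.imwrite(name,c['image'])
    M=R.from_rotvec(o['orientation']).as_matrix();T=(P-o['ee_pos'])@M
    m=((P[...,2]>zlo)&(P[...,2]<zhi)&(np.abs(T[...,0]-flt[0])<r)&(np.abs(T[...,1]-flt[1])<r)).astype(np.uint8)
    cn,_=cv2.findContours(cv2.morphologyEx(m,cv2.MORPH_OPEN,np.ones((3,3))),cv2.RETR_EXTERNAL,cv2.CHAIN_APPROX_NONE)
    for k in sorted(cn,key=cv2.contourArea)[-3:]:
        k=k[:,0];p=P[k[:,1],k[:,0]];b=cv2.minAreaRect(p[:,:2].astype(np.float32))
        print('px',k.mean(0).round(),'c',np.round(b[0],1),np.round(b[1],1),'ang',round(b[2],1),'z',np.nanmedian(p[:,2]).round(1))
    print('tcp',o['ee_pos'].round(1),'w',o['width'])
    return o,c,P,T
E
python3 - <<'E'
from card import *
card(5,25,'pics/w4.png',90)
E
```

```text
px [400. 160.] c [527.7 250.6] [71.5  2.9] ang 88.1 z 18.6
px [186. 122.] c [433.4 238.5] [ 9.  32.5] ang 16.2 z 12.9
px [282. 266.] c [492.8 179.8] [56.5 80.4] ang 17.5 z 8.7
tcp [512.2 186.3  45.6] w 87.65734992233693
```

View pics/w4.png

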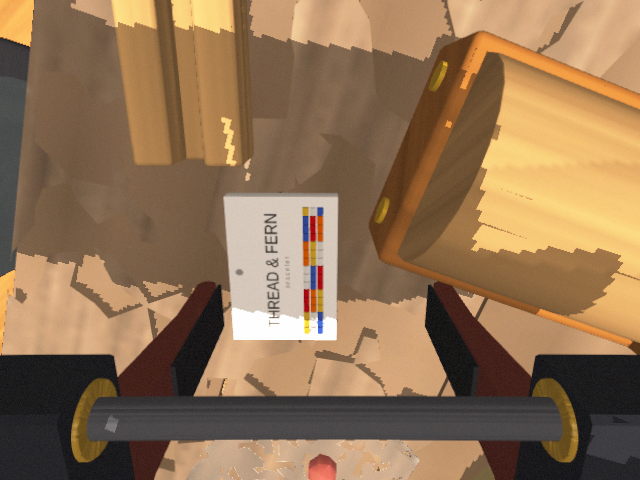

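Wrist view: the card lies flat, bead side up, at (282,266), with centre (492.8,179.8) and yaw 17.5°. The right finger is just touching the plinth, so I back off. The gripper body would sit close to the log here, so I'll grip off-centre and slide the card to a roomier spot first.

Emit:
jog_arm --commands '[[1,[0,-0.15,0],[0,0,0]],[0.8,[-0.2,-0.055,0],[0,0,0]],[0.65,[0,0,0],[0,0,0]],[0.65,[0,0,0],[0,0,0]],[0.65,[0,0,0],[0,0,0]]]'

```text
t: 10.15
ee_pos: [500.4, 162.6, 46.2]
orientation: [1.854, 2.536, 0.001]
ft_force: [0.3, -0.0, 0.1]
width: 72.2
grasp_force: 0.0
```

```bash
python3 - <<'E'
from card import *
o,c,P,T=card(5,25,None,90)
a=np.radians(17.6);p=np.array([492.8,179.8])-22*np.array([-np.sin(a),np.cos(a)])
to(p[0],p[1],3,17.5);print(o['ft_force'],p)
E
```

```text
px [327. 388.] c [523.2  98.5] [58.3 15.6] ang 18.4 z 12.3
px [433. 140.] c [527.3 240.4] [51.8  3. ] ang 88.5 z 18.9
px [319. 230.] c [493.1 179.7] [56.  80.3] ang 17.5 z 8.8
tcp [500.4 162.6  46.2] w 72.21976621537469
shift [-0.034 -0.02   0.432] turn [ 0.0008 -0.0001  0.0038] dyaw -0.2 cur 17.7 q6 -0.02 pos [500.3 162.7  46.2]
[ 0.30038237 -0.00837525  0.12417271] [499.4521376  158.82980531]
```

Emit:
jog_arm --commands '[[0.65,[-0.034,-0.02,0.15],[0,0,0]],[0.65,[0,0,0.17],[0,0,0]],[0.65,[0,0,0.11],[0,0,0]],[0.65,[0,0,0],[0,0,0]],[-1,[0,0,0],[0,0,0]],[-1,[0,0,0],[0,0,0]],[-1,[0,0,0],[0,0,0]],[-1,[0,0,0],[0,0,0]]]'

```text
t: 11.0
ee_pos: [499.5, 158.5, 3.7]
orientation: [1.854, 2.536, 0.002]
ft_force: [-0.5, -0.6, 2.3]
width: 55.9
grasp_force: 30.0
```

Emit:
jog_arm --commands '[[-1,[0,0,-0.06],[0,0,0]],[-1,[0,-0.2,0],[0,0,0]],[-1,[0,-0.3,0],[0,0,0]],[-1,[0,0,0.04],[0,0,0]],[-1,[0,0,0.02],[0,0,0]],[-1,[0,0,0],[0,0,0]],[0.65,[0,0,0],[0,0,0]],[0.65,[0,0,0],[0,0,0]],[0.65,[0,0,-0.3],[0,0,0]],[0.65,[0.22,0,0],[0,0,0]]]'

```text
t: 12.0
ee_pos: [447.2, 163.9, 35.1]
orientation: [1.856, 2.532, 0.005]
ft_force: [0.6, -0.8, 1.2]
width: 72.7
grasp_force: 0.0
```

Emit:
jog_arm --commands '[[0.65,[0,0,0],[0,0,0]],[0.65,[0,0,0],[0,0,0]]]'

```text
t: 12.2
ee_pos: [444.9, 164.3, 33.0]
orientation: [1.852, 2.537, 0.0]
ft_force: [-0.3, -0.3, -0.5]
width: 72.6
grasp_force: 0.0
```

```bash
python3 - <<'E'
from card import *
o,c,P,T=card(5,25,None,90)
print(o['ft_force'],o['grasp_force']);to(447,165,3.5,17.5)
E
```

```text
px [359. 124.] c [436.9 239.4] [12.9 32. ] ang 17.9 z 12.3
px [325. 274.] c [446.6 165. ] [56.2 80.9] ang 17.9 z 8.7
tcp [444.9 164.3  33. ] w 72.60885608005628
[-0.29341337 -0.29336156 -0.45799321] 0.0
shift [0.003 0.025 0.293] turn [-0.0004  0.0001  0.0044] dyaw -0.2 cur 17.7 q6 0.02 pos [444.7 163.9  32.8]
```

Emit:
jog_arm --commands '[[0.65,[0.003,0.022,0.1],[0,0,0]],[0.65,[0,0,0.13],[0,0,0]],[0.65,[0,0,0.065],[0,0,0]],[0.65,[0,0,0],[0,0,0]],[-1,[0,0,0],[0,0,0]],[-1,[0,0,0],[0,0,0]],[-1,[0,0,0],[0,0,0]],[-1,[0,0,0],[0,0,0]]]'

```text
t: 13.05
ee_pos: [446.9, 165.1, 3.9]
orientation: [1.854, 2.536, 0.001]
ft_force: [-0.0, -0.6, -0.1]
width: 55.5
grasp_force: 30.0
```

Emit:
jog_arm --commands '[[-1,[0,0,-0.1],[0,0,0]],[-1,[0,0,-0.4],[0,0,0]],[-1,[0,0,-0.45],[0,0,0]],[-1,[0,0,-0.45],[0,0,0]],[-1,[0,0,-0.4],[0,0,0]],[-1,[0,0,0],[0,0,0]],[-1,[0,0,0],[0,0,0]]]'

```text
t: 13.75
ee_pos: [447.0, 165.2, 184.9]
orientation: [1.853, 2.535, 0.004]
ft_force: [-1.2, 0.6, -0.9]
width: 56.0
grasp_force: 30.0
```

```bash
python3 - <<'E'
from card import *
card(150,200,None,90)
to(570,258,185,87.6)
# refined stand from w1
d=np.load('w1.npz');c={k:d[k] for k in d.files};o={'ee_pos':d['pos'],'orientation':d['ori']};P=cloud(c,o)
q=P[(P[...,2]>70)&(P[...,2]<95)&(P[...,0]>530)&(P[...,0]<645)&(P[...,1]>210)&(P[...,1]<310)]
# fit horizontal cylinder: z^2-type LSQ per x-slab
for x0 in range(530,650,20):
    s=q[(q[:,0]>=x0)&(q[:,0]<x0+20)]
    if len(s)>50:
        A=np.c_[s[:,1],np.ones(len(s)),s[:,2]];b=-(s[:,1]**2+s[:,2]**2);w=np.linalg.lstsq(A,b,rcond=None)[0];print(x0+10,len(s),'yc',-w[0]/2,'zc',-w[2]/2, 'r',np.sqrt(w[0]**2/4+w[2]**2/4-w[1]))
E
```

```text
px [409. 468.] c [513.2  95.6] [17.8  7.5] ang 22.2 z 187.6
px [325. 300.] c [448.2 165.2] [73.5 81.1] ang 17.5 z 190.0
tcp [447.  165.2 184.9] w 55.99637078106331
shift [ 0.512  1.463 -0.014] turn [ 1.0000e-04  1.0000e-04 -1.5541e+00] dyaw 69.9 cur 17.7 q6 0.02 pos [446.2 164.9 183.6]
540 1158 yc 260.0531597434029 zc 61.998494738519 r 28.502057613978327
560 1187 yc 258.55476047239614 zc 50.53411767108579 r 39.24665891847865
580 1168 yc 257.7159330494599 zc 50.749502515739465 r 39.07728863259374
600 1149 yc 256.9525013571809 zc 50.72077233866439 r 39.13423029423254
620 1133 yc 256.1364253913282 zc 50.786485527657646 r 39.0606327198277
640 1164 yc 249.90951888858575 zc 55.58891423891384 r 37.49200398446679
```

Emit:
jog_arm --commands '[[-1,[0.128,0.366,0],[0,0,0]],[-1,[0.128,0.366,0],[0,0,0]],[-1,[0.128,0.366,0],[0,0,0]],[-1,[0.128,0.366,0],[0,0,0]],[-1,[0,0,0],[0,0,-0.1727]],[-1,[0,0,0],[0,0,-0.1727]],[-1,[0,0,0],[0,0,-0.1727]],[-1,[0,0,0],[0,0,-0.1727]],[-1,[0,0,0],[0,0,-0.1727]],[-1,[0,0,0],[0,0,-0.1727]]]'

```text
t: 14.8
ee_pos: [569.2, 257.6, 180.8]
orientation: [-0.689, -3.061, 0.004]
ft_force: [0.1, 1.5, -1.0]
width: 55.9
grasp_force: 30.0
```

Emit:
jog_arm --commands '[[-1,[0,0,0],[0,0,-0.1727]],[-1,[0,0,0],[0,0,-0.1727]],[-1,[0,0,0],[0,0,-0.1727]],[-1,[0,0,0],[0,0,0]],[-1,[0,0,0],[0,0,0]]]'

```text
t: 15.3
ee_pos: [569.8, 257.9, 181.9]
orientation: [-0.071, -3.138, 0.002]
ft_force: [0.1, 0.3, -0.9]
width: 56.1
grasp_force: 30.0
```

```bash
cat > stand.py <<'E'
from card import *
def stand():
    o=get_obs();c=get_image('wrist');P=cloud(c,o)
    q=P[(P[...,2]>62)&(P[...,2]<95)&(P[...,0]>515)&(P[...,0]<640)&(P[...,1]>205)&(P[...,1]<315)]
    for x0 in range(520,640,15):
        s=q[(q[:,0]>=x0)&(q[:,0]<x0+15)]
        if len(s)>50:
            A=np.c_[s[:,1],np.ones(len(s)),s[:,2]];b=-(s[:,1]**2+s[:,2]**2);w=np.linalg.lstsq(A,b,rcond=None)[0]
            print(x0+7.5,len(s),'yc',(-w[0]/2).round(2),'top',(-w[2]/2+np.sqrt(w[0]**2/4+w[2]**2/4-w[1])).round(1),'yr',s[:,1].min().round(),s[:,1].max().round())
    f=P[(P[...,2]>95)&(P[...,2]<117)&(P[...,0]>620)&(P[...,0]<665)&(P[...,1]>205)&(P[...,1]<305)]
    if len(f)>50:
        k=np.polyfit(f[:,1]-256,f[:,0],1);k=np.polyfit((f[:,1]-256)[abs(f[:,0]-np.polyval(k,f[:,1]-256))<3],f[abs(f[:,0]-np.polyval(k,f[:,1]-256))<3,0],1);print('board face x at y256',k[1],'slope deg',np.degrees(k[0]),len(f))
    return o,c,P
E
python3 - <<'E'
from stand import *
o,c,P=stand();card(150,200,'pics/w5.png',90);to(570,258,185,87.7)
c=get_image('scene');cv2.imwrite('pics/s5.png',c['image'])
E
```

```text
527.5 391 yc 244.51 top 86.9 yr 222.0 266.0
542.5 2804 yc 258.57 top 90.4 yr 221.0 297.0
557.5 1029 yc 258.88 top 89.9 yr 221.0 297.0
board face x at y256 644.950429484353 slope deg 2.2955516893449 198
px [256. 337.] c [577.4 230. ] [0.3 5. ] ang 87.2 z 195.4
px [326. 299.] c [570.9 258.1] [73.7 80.9] ang 87.0 z 187.4
tcp [570.  258.  182.3] w 55.761419510251834
shift [ 0.002 -0.001 -0.024] turn [-0.0009 -0.0018 -0.0055] dyaw 0.2 cur 87.5 q6 -1.12 pos [570.2 258.  182.6]
```

View pics/w5.png

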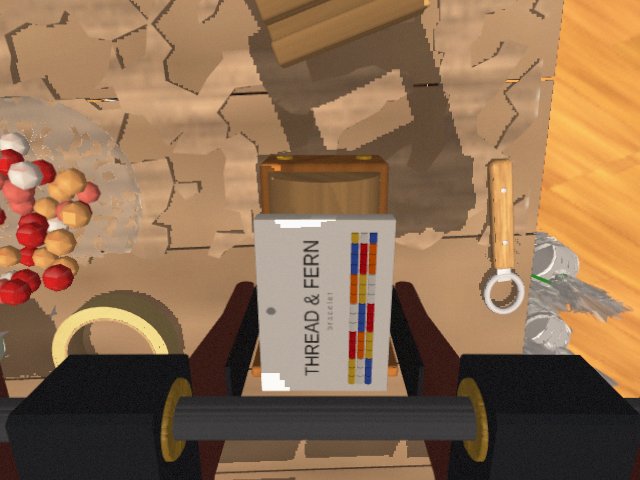

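Wrist view: the card is held over the stand, bead side up (around (326,299)), centred between the fingers and aligned with the log visible at (325,190). Check its tilt and the travel.

```bash
python3 - <<'E'
from card import *
o,c,P,T=card(150,200,None,90)
m=(abs(T[...,0])<45)&(abs(T[...,1])<26)&(P[...,2]>175)&(P[...,2]<195);q=T[m]
A=np.c_[q[:,:2],np.ones(len(q))];k=np.linalg.lstsq(A,q[:,2],rcond=None)[0];e=q[:,2]-A@k;g=abs(e)<1.5;k=np.linalg.lstsq(A[g],q[g,2],rcond=None)[0]
print('tilt deg',np.degrees(k[:2]),k[2]); print(np.percentile(q[g],[0.5,99.5],axis=0))
to(590,257.5,99,87.7)
E
```

```text
px [325. 300.] c [571.4 258.4] [73.7 81.1] ang 87.6 z 188.1
tcp [570.4 258.1 182.9] w 55.928093145594715
tilt deg [ 0.12811738 -0.75442306] -5.514951327153405
[[-40.19824284 -25.76636897  -7.35133452]
 [ 39.06070808  25.73986379  -3.97071162]]
shift [-0.196  0.002  0.841] turn [-0.0004 -0.0008 -0.0042] dyaw 0.2 cur 87.5 q6 -1.12 pos [570.5 258.2 183.1]
```

Emit:
jog_arm --commands '[[-1,[-0.1,0,0.3],[0,0,-0.004]],[-1,[-0.096,0.002,0.3],[0,0,0]],[-1,[0,0,0.15],[0,0,0]],[-1,[0,0,0.09],[0,0,0]],[-1,[0,0,0],[0,0,0]],[-1,[0,0,0],[0,0,0]]]'

```text
t: 16.1
ee_pos: [590.4, 257.9, 100.4]
orientation: [0.061, 3.14, 0.001]
ft_force: [0.3, 0.8, 0.0]
width: 56.0
grasp_force: 30.0
```

```bash
python3 - <<'E'
from stand import *
o,c,P=stand();card(96,110,None,90);print(o['ft_force']);to(602,256.95,96.5,87.7)
E
```

```text
527.5 759 yc 244.35 top 87.1 yr 222.0 265.0
542.5 5732 yc 258.51 top 90.3 yr 221.0 297.0
557.5 1826 yc 258.68 top 89.8 yr 221.0 297.0
572.5 259 yc 258.03 top 90.2 yr 220.0 296.0
587.5 235 yc 257.43 top 90.3 yr 219.0 296.0
632.5 154 yc 255.37 top 89.4 yr 217.0 293.0
board face x at y256 625.3689581301912 slope deg 0.8637946408851302 2606
px [324. 299.] c [591.7 258.3] [73.5 80.6] ang 87.5 z 106.0
tcp [590.7 258.  100.8] w 55.72695411923305
[0.33111003 0.83227786 0.04657845]
shift [-0.112 -0.007  0.045] turn [0.0011 0.0024 0.0019] dyaw -0.1 cur 87.8 q6 -1.14 pos [590.9 258.  101. ]
```

Emit:
jog_arm --commands '[[-1,[-0.06,-0.007,0.02],[0,0,0]],[-1,[-0.05,0,0.025],[0,0,0]],[-1,[0,0,0],[0,0,0]],[-1,[0,0,0],[0,0,0]]]'

```text
t: 16.6
ee_pos: [601.4, 256.4, 95.0]
orientation: [-0.061, -3.141, 0.0]
ft_force: [-1.1, -0.3, -1.2]
width: 55.7
grasp_force: 30.0
```

Emit:
jog_arm --commands '[[-1,[-0.01,0,0],[0,0,0]],[-1,[-0.005,0,0],[0,0,0]],[-1,[0,0,0],[0,0,0]]]'

```text
t: 16.9
ee_pos: [602.7, 256.5, 95.1]
orientation: [-0.061, -3.141, 0.0]
ft_force: [1.1, 0.1, 0.7]
width: 55.9
grasp_force: 30.0
```

Emit:
jog_arm --commands '[[-1,[-0.01,0,0],[0,0,0]],[-1,[0,0,0],[0,0,0]]]'

```text
t: 17.1
ee_pos: [603.7, 256.4, 95.1]
orientation: [-0.061, -3.141, 0.0]
ft_force: [-0.1, 1.0, -0.4]
width: 55.7
grasp_force: 30.0
```

Emit:
jog_arm --commands '[[-1,[-0.01,0,0],[0,0,0]],[-1,[0,0,0],[0,0,0]]]'

```text
t: 17.3
ee_pos: [603.8, 256.4, 94.9]
orientation: [-0.061, -3.139, 0.0]
ft_force: [-5.0, 1.0, 1.4]
width: 55.7
grasp_force: 30.0
```

```bash
python3 - <<'E'
from stand import *
o,c,P=stand();card(92,110,None,90);print(o['ft_force'],o['orientation']);to(605,256.8,93.9,87.7)
E
```

```text
527.5 503 yc 243.12 top 87.1 yr 221.0 262.0
542.5 6175 yc 258.74 top 90.1 yr 221.0 297.0
557.5 5704 yc 258.32 top 90.3 yr 220.0 297.0
572.5 1085 yc 258.27 top 92.9 yr 220.0 296.0
587.5 394 yc 257.29 top 102.4 yr 219.0 295.0
602.5 291 yc 256.96 top 95.2 yr 219.0 295.0
632.5 54 yc 255.42 top 89.9 yr 220.0 290.0
board face x at y256 633.8227932780161 slope deg 0.5099421439209527 7104
px [325. 310.] c [605.1 256.6] [73.8 81.5] ang 87.6 z 100.3
tcp [603.8 256.4  94.9] w 55.78582406920376
[-5.02300841  0.9503295   1.37161995] [-6.09037627e-02 -3.13907087e+00  4.13404925e-04]
shift [-0.012  0.005  0.009] turn [-0.0005 -0.0023  0.0018] dyaw -0.1 cur 87.8 q6 -1.15 pos [603.8 256.4  94.8]
```

Emit:
jog_arm --commands '[[-1,[0,0.004,0.005],[0,0,0]],[-1,[0,0,0],[0,0,0]]]'

```text
t: 17.6
ee_pos: [603.8, 256.6, 94.3]
orientation: [-0.061, -3.139, 0.001]
ft_force: [-5.4, 0.3, 1.7]
width: 55.7
grasp_force: 30.0
```

Emit:
jog_arm --commands '[[-1,[0,0,0.006],[0,0,0]],[-1,[0,0,0],[0,0,0]]]'

```text
t: 17.8
ee_pos: [603.8, 256.6, 93.8]
orientation: [-0.061, -3.139, 0.001]
ft_force: [-4.8, 1.5, 1.6]
width: 56.0
grasp_force: 30.0
```

Emit:
jog_arm --commands '[[-1,[0,0.001,0.005],[0,0,0]],[-1,[0,0,0],[0,0,0]]]'

```text
t: 18.0
ee_pos: [603.9, 256.6, 93.7]
orientation: [-0.061, -3.139, 0.001]
ft_force: [-6.2, -0.8, 5.0]
width: 56.0
grasp_force: 30.0
```

Emit:
jog_arm --commands '[[-1,[0,0,0.005],[0,0,0]],[-1,[0,0,0],[0,0,0]]]'

```text
t: 18.2
ee_pos: [603.9, 256.6, 93.7]
orientation: [-0.061, -3.139, 0.001]
ft_force: [-7.4, -0.4, 9.5]
width: 56.0
grasp_force: 30.0
```

Emit:
jog_arm --commands '[[-1,[0,0.001,-0.006],[0,0,0]],[-1,[0,0,0],[0,0,0]],[0.29,[0,0,0],[0,0,0]],[0.31,[0,0,0],[0,0,0]],[0.34,[0,0,0],[0,0,0]],[0.4,[0,0,0],[0,0,0]],[0.5,[0,0,0],[0,0,0]],[0.5,[0,0,0],[0,0,0]]]'

```text
t: 19.0
ee_pos: [604.8, 257.0, 93.6]
orientation: [0.061, 3.141, 0.0]
ft_force: [-0.4, 0.1, 0.3]
width: 65.6
grasp_force: 0.0
```

```bash
cat > lvl.py <<'E'
from card import *
def lvl(name=None):
    o,c,P,T=card(93,112,name,110)
    hsv=cv2.cvtColor(c['image'],cv2.COLOR_BGR2HSV)
    m=(P[...,2]>90)&(P[...,2]<112)&(P[...,0]>563)&(P[...,0]<645)&(abs(P[...,1]-256.8)<27);q=P[m]
    A=np.c_[q[:,:2]-[604,256.8],np.ones(len(q))];g=np.ones(len(q),bool)
    for _ in range(6): k=np.linalg.lstsq(A[g],q[g,2],rcond=None)[0];g=abs(q[:,2]-A@k)<2
    print('slope deg x,y',np.degrees(k[:2]).round(2),'z',k[2].round(1),g.sum(),len(q),'F',o['ft_force'].round(1))
    return o,c,P,T
E
python3 -c "
from lvl import *
lvl('pics/w6.png')"
```

```text
px [410. 308.] c [605.  291.2] [ 7.7 23.2] ang 65.1 z 101.6
px [238. 307.] c [602.1 223.3] [23.4  8.2] ang 21.4 z 102.6
px [324. 318.] c [605.2 257.4] [86.4 81.5] ang 87.3 z 99.0
tcp [604.8 257.   93.6] w 65.59579761575365
slope deg x,y [0.1 0.6] z 99.3 22088 23385 F [-0.4  0.1  0.3]
```

View pics/w6.png

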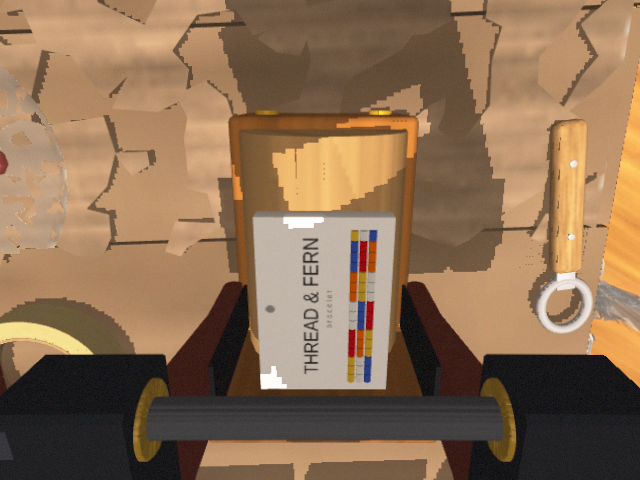

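Wrist view: the card lies level on the log (centre (324,300)), released, with the fingers clear either side. Now withdraw straight up.

Emit:
jog_arm --commands '[[0.75,[0,0,0],[0,0,0]],[0.75,[0,0,0],[0,0,0]],[0.75,[0,0,-0.1],[0,0,0]],[0.75,[0,0,-0.2],[0,0,0]],[0.75,[0,0,-0.3],[0,0,0]],[0.75,[0,0,-0.4],[0,0,0]],[0.75,[0,0,0],[0,0,0]],[0.75,[0,0,0],[0,0,0]]]'

```text
t: 19.85
ee_pos: [605.4, 257.2, 195.4]
orientation: [0.061, 3.138, 0.002]
ft_force: [0.2, -0.1, 0.7]
width: 76.8
grasp_force: 0.0
```

```bash
python3 - <<'E'
from lvl import *
o,c,P,T=lvl('pics/w7.png')
hsv=cv2.cvtColor(c['image'],cv2.COLOR_BGR2HSV)
m=((hsv[...,1]<60)&(hsv[...,2]>120)&(P[...,2]>92)&(P[...,2]<106)&(P[...,0]<660)&(P[...,0]>550)).astype(np.uint8)
k=max(cv2.findContours(m,cv2.RETR_EXTERNAL,cv2.CHAIN_APPROX_NONE)[0],key=cv2.contourArea)[:,0]
p=plane(c,k,99,o);b=cv2.minAreaRect(p[:,:2].astype(np.float32));print('card',b,'far x',np.sort(p[:,0])[-5:])
f=P[(P[...,2]>115)&(P[...,0]>620)&(P[...,0]<670)&(P[...,1]>205)&(P[...,1]<305)];print('board top',cv2.minAreaRect(f[:,:2].astype(np.float32)),f[:,2].max())
q=P[(P[...,2]>62)&(P[...,2]<92)&(P[...,0]>540)&(P[...,0]<562)&(abs(P[...,1]-257)<45)]
A=np.c_[q[:,1],np.ones(len(q)),q[:,2]];w=np.linalg.lstsq(A,-(q[:,1]**2+q[:,2]**2),rcond=None)[0];print('crown y',-w[0]/2,'at x',q[:,0].mean())
s=get_image('scene');cv2.imwrite('pics/s7.png',cv2.resize(s['image'][215:335,170:330],None,fx=5,fy=5,interpolation=cv2.INTER_CUBIC))
cv2.imwrite('pics/w7c.png',c['image'])
E
```

```text
px [324. 244.] c [605.4 257.4] [91.5 81.9] ang 87.1 z 99.0
tcp [605.4 257.2 195.4] w 76.81880490544405
slope deg x,y [0.05 0.66] z 99.3 9493 10242 F [ 0.2 -0.1  0.7]
card ((604.0266723632812, 257.0640869140625), (55.64254379272461, 80.49995422363281), 87.52739715576172) far x [645.10407721 645.13059245 645.15709945 645.1835982  645.21008867]
board top ((647.888427734375, 256.86395263671875), (33.1124267578125, 92.18104553222656), 14.764982223510742) 260.1505330281328
crown y 259.0290566094029 at x 550.8280158445916
```

View pics/w7c.png

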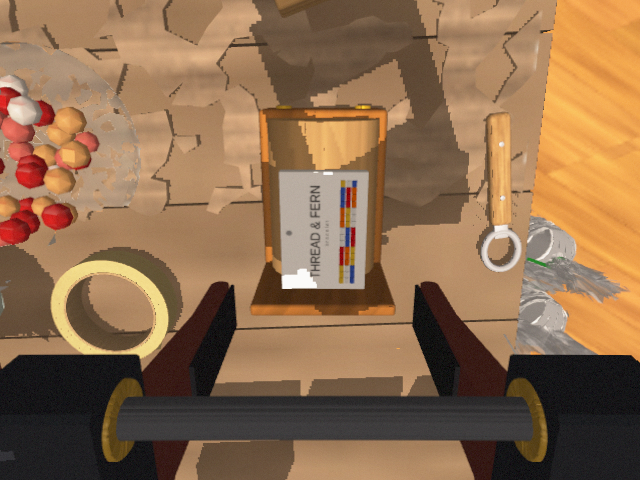

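Wrist view: the card sits on the log at (324,230) with its far end against the board's foot at (324,288). It measures centred within 0.2 mm and level within 0.7°. The other items are undisturbed.

```bash
python3 -c "
from workcell import close_job;print(close_job())"
```

```text
the job is handed in; nothing more can be done
None
```

The job is handed in at about 20 s: I laid the card flat bead side up and let go, then took it again by its long edges and set it on the crown. It measured about 0.2 mm off centre and level to about 0.7°. Its end was pressed against the back board on release (gap not measured afterwards), and a finger briefly touched the plinth at about 7 N.

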